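# Lock the counter jar in its cradle and screw its lid tight

### The job

Get the counter jar ready to be carried to class. First slide the lock grip on its cradle all the way to the end stop; then set the ribbed lid with the grip bar level on top of the jar's thread, turn it back (anticlockwise) until it drops into the thread start, and turn it clockwise until it is fully tight against its stop. Leave the other loose things on the table where they are and let go of the lid.

Things in the scene. Friction and masses are not known exactly. Their poses are not given: they have to be found in the camera images.
- cradle: Light wooden cradle board fixed to the table, 210 x 250 x 20 mm, holding a white plastic jar upright and immovable (body 104 mm wide, shoulder 110 mm above the table). Origin: on the table under the jar's axis; z up. The lock is 108 mm to its -x side (towards the robot at yaw 0) and slides along the cradle's +y axis.
- jar_mouth (a point): Centre of the jar's open mouth, on its axis, 153 mm above the table; axes as the cradle's. Mouth 66 mm wide; the neck widens to 72 mm over 9 mm, so a lid within 3 mm centres itself. Three equal coarse threads (82 mm across, lead 30 mm) end in raised stops: a lid lying on top turns clockwise only to the stop; turned anticlockwise (from above) it drops about 12 mm into a thread start.
- tight_mark0 (a point): Where lid_nub is when the lid is tight: 47 mm from the jar's axis along the cradle's +x, 138 mm above the table, over a raised rib on the jar. Any of the three marks will do.
- tight_mark1 (a point): The same, 120 degrees anticlockwise of tight_mark0.
- tight_mark2 (a point): The same, 240 degrees anticlockwise of tight_mark0.
- lid_bar (a point): Centre of the grip bar on the lid: bar 76 mm long (lid's x), 16 wide (y), 30 high, on the lid's axis. Grey cap, 94 mm across, 30.5 high, ribbed skirt, 0.14 kg; starts flat on the table, bar centre 45.5 mm above its lower rim. Bar centre above jar_mouth: 32 to 42 mm on top of the threads, 26 to 27 in the thread start, 21 tight. It must be free to sink as it turns: straddle the bar with little play.
- lid_nub (a point): Nub on the lid's skirt, 47 mm from its axis along +x (in line with the bar), 10 mm above its lower rim; one of three inner lugs is under it. Nub 0 to 50 degrees anticlockwise of a mark: lid lies on top of the thread. At 68 to 78 degrees it drops into the start, then screws clockwise about 73 degrees, sinking 6 mm, to the mark.
- lock (a joint): Travel of the lock: 0 fully open, 0.070 m at the end stop; it grows as the lock slides along the cradle's +y. Sliding takes about 2 N (friction) and it stays where it is left.
- lock_grip (a point): On the lock's upright black grip (26 mm along cradle x, 20 mm along y, top 101 mm above the table), on its middle axis, 78 mm above the table. Under it is a steel carriage, 28 x 44 mm, top 36 mm above the table; the track is lower than 40 mm.
- cup: White mug, 84 mm across, 100 mm high, a bystander. Origin: centre of its underside.
- flat_lid: Plain flat grey lid without bar, 90 mm across, 16 mm high, a bystander. Origin: centre of its underside.
- tub: Closed white tub, 70 mm across, 110 mm high, a bystander. Origin: centre of its underside.
- block: Wooden 70 mm cube, a bystander. Origin: centre of its underside.
Mind the look-alikes: they are no part of the job. Leave any red or yellow look-alike of the part that bears lid_bar alone.

How it is judged:
On the way, in this order (a step that is already met when the one before it is completed fails the run):
1. the lock is slid to its end stop (within 4 mm) (value of joint lock above 0.066 m), for 0.1 s.
2. the lid lies level and centred on top of the thread (horizontal distance between lid_bar and jar_mouth below 0.006 m and angle between lid_bar's own z axis and vertical below 0.08 rad and z of lid_bar in the frame of jar_mouth between 0.0305 and 0.045 m), for 0.2 s.
3. the lid has dropped level into the thread start (horizontal distance between lid_bar and jar_mouth below 0.006 m and angle between lid_bar's own z axis and vertical below 0.08 rad and z of lid_bar in the frame of jar_mouth between 0.0225 and 0.0295 m), for 0.1 s.
At the end, for the whole second after the job is handed in: The lock is within 4 mm of its end stop; the lid sits level (within 0.08 rad) and centred (6 mm) on the jar, screwed down so that its bar centre is less than 24.5 mm above the mouth and its nub within 7 mm of one of the three tight marks (value of joint lock above 0.066 m and horizontal distance between lid_bar and jar_mouth below 0.006 m and angle between lid_bar's own z axis and vertical below 0.08 rad and z of lid_bar in the frame of jar_mouth below 0.0245 m and (distance between lid_nub and tight_mark0 below 0.007 m or distance between lid_nub and tight_mark1 below 0.007 m or distance between lid_nub and tight_mark2 below 0.007 m)); the robot touches nothing.
It fails at once if a loose bystander is moved more than 40 mm (distance of any of cup, flat_lid, tub, block from where it was at the start of the episode above 0.04 m).
It also fails if it takes over 64 s, if anything falls off the work surface, if the arm or the gripper's body presses on something with over 40 N, if the wrist force passes 120 N, or if a joint passes its speed limit or range.

### The arm

A 7-joint arm with a two-finger parallel gripper is mounted at the origin on the work surface. World frame = base frame: x ahead of the robot, y to its left, z up, the work surface at z = 0. Lengths are in m, angles in rad, forces in N, time in s.
With the tool pointing down it reaches from about 0.4 to 0.75 m from the base axis. Payload 19.5 kg.
Tool frame: the origin (TCP) lies at the centre of the arm's flange, where the gripper is bolted on; the fingertips stand 173 mm ahead of it and the grasp point (between the pads) lies 155 mm ahead of it; z points along the fingers, y is the line along which they close (so a half turn about z gives the same grasp; the last joint's range is limited). The gripper opens to 85 mm and grips with 20 to 120 N. Pads are 22 mm wide; open, the fingers measure 114 mm over their backs; the gripper's body (76 mm by 85 mm) begins 54 mm behind the grasp point. The pads swing forward as they close: fully open they stand 13 mm farther back than shut.
Start: joints at [-1.175, 0.707, -0.028, 1.485, 0.022, 0.951, -0.075], TCP at [0.244, 0.521, 0.405] pointing down, gripper open.
Joint ranges: [-2.71, 2.71], [-0.32, 2.16], [-1.57, 1.52], [0, 2.45], [-1.46, 4.6], [0, 2.02], [-2.83, 2.83]. Speed limits (rad/s): [1.89, 1.89, 2.57, 2.57, 3.01, 3.01, 3.01].

### API

Orientations are given as [roll, pitch, yaw] about the fixed x, y, z axes, in that order (R = Rz(yaw) Ry(pitch) Rx(roll)).
In Python, from rig import bot gives the robot as it stands. The module is installed in compiled form; this text tells all that it offers.
- The arm moves only by the tool move_arm, never from a script. Its argument "targets" is text: rows parted by semicolons, each of 5 numbers parted by spaces: the closure, from 0 (fully open) to 1 (shut), then the shift along the world's x, y, z in mm, then the turn about the world's z in degrees. In form: claw x y z turn; .... A call has 1 to 8 rows; each row is the pose to reach, as a shift and turn from the pose commanded when the call began; what a row does not reach only later rows make up. A row lasts 1/10 s, in which the tool goes at most 50 mm and 8.59 degrees, less where a joint would pass 70% of its speed; a pose out of reach is approached as far as the arm can. A call with a gripper value outside its range is refused whole. The fingers move at their own pace and stop on an object; the grip force is fixed at half the most. Time passes only in rows, so rows that repeat a pose let the fingers close. It gives the time, the measured TCP pose, the force, the opening and the grip force at its end, in the units of the state.
- bot.observe(): the state, without advancing time (a new reading comes with each control period).
- bot.get_image(name): name is "scene" or "top"; returns a dict with "frame" (420x560x3 uint8, red, green, blue), "fx", "fy", "cx", "cy" (pixels), "R" (3x3) and "t" (3): a world point X has camera coordinates R X + t. Camera axes: x right, y down, z forward; pixel columns grow to the right and rows downward; lengths in m; the calibration is good to about 2 mm. A picture is of the moment at which its call begins. There is no depth.
- bot.sign_off(): hands the job in; it is judged then, once.
The state is a dict: "time": time; "q": joint angles; "qvel": joint speeds; "joint_torque": joint torques, N m; "tcp_pos": TCP position; "tool_rot": TCP orientation; "contact_force": force on the tool from outside, world axes, zero at the start; "moment": the same for the moment, N m; "opening": opening from 0.0 (shut) to 1.0 (fully open); "grasp_force": force on a finger pad.
Only numpy, scipy, OpenCV 4.12 (cv2) and the standard library are available. Lean on these libraries where they do the work, as an engineer would, in place of code of your own. Each camera call takes 0.05 s, during which the arm holds its last target. There are 200 camera calls.

## Working session

There is one attempt and no reset: what is moved stays moved. The work goes in short steps, Python scripts to look and compute and a tool call to move; the robot and the scene stay as the last step left them, time stands still between calls to the robot, and variables do not carry over. Pictures are saved under pics/ and viewed, at most 10 in all, crops included, and the job is handed in when it is done.

Besides the shell and the picture viewer there is one more tool, called as name(argument=value, ...), one argument or row to a line, values as JSON. move_arm: Moves the arm, as the interface text tells. Its arguments: {"type":"object","properties":{"targets":{"type":"string"}},"required":["targets"]}

```bash
mkdir -p pics; cat > h.py <<'E'
import numpy as np, cv2
from rig import bot
def ray(im,u,v,z):
    R,t=np.array(im["R"]),np.array(im["t"])
    d=R.T@np.array([(u-im["cx"])/im["fx"],(v-im["cy"])/im["fy"],1]); c=-R.T@t
    return c+d*(z-c[2])/d[2]
def proj(im,X):
    p=np.array(im["R"])@np.array(X)+np.array(im["t"]); return im["fx"]*p[0]/p[2]+im["cx"],im["fy"]*p[1]/p[2]+im["cy"]
def grab(n):
    im=bot.get_image(n); im["bgr"]=cv2.cvtColor(im["frame"],cv2.COLOR_RGB2BGR); return im
E
python3 - <<'E'
from h import *
for n in("top","scene"):
    im=grab(n); cv2.imwrite(f"pics/{n}0.png",im["bgr"]); print(n,-np.array(im["R"]).T@im["t"],im["fx"],np.array(im["R"]).round(2).tolist())
s=bot.observe(); print({k:np.round(v,3).tolist() for k,v in s.items()})
E
```

```text
top [0.45310515 0.04172764 1.16372249] 389.6492349161534 [[0.01, -1.0, -0.01], [-1.0, -0.01, -0.07], [0.07, 0.01, -1.0]]
scene [1.26667718 0.05231346 1.28285872] 511.7220514779041 [[0.0, 1.0, 0.0], [0.84, 0.0, -0.54], [-0.54, 0.0, -0.84]]
{'time': 0.1, 'q': [-1.175, 0.707, -0.028, 1.485, 0.022, 0.951, -0.075], 'qvel': [-0.001, -0.003, 0.001, -0.0, 0.001, -0.001, -0.001], 'joint_torque': [0.002, -88.427, 1.237, -23.645, 0.017, 0.005, -0.0], 'tcp_pos': [0.244, 0.521, 0.404], 'tool_rot': [-3.141, 0.0, 2.704], 'contact_force': [0.382, -0.508, -0.911], 'moment': [-0.019, -0.08, 0.001], 'grasp_force': 0.0, 'opening': 0.996}
```

View pics/top0.png

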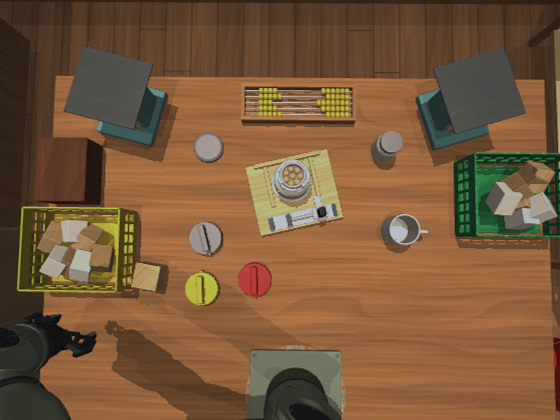

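View pics/scene0.png

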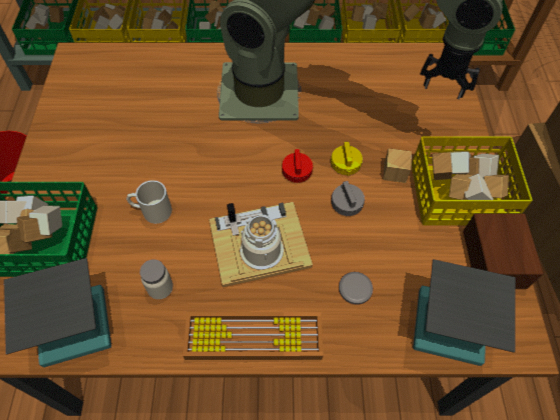

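Both views show the same layout. In the top view the grey bar lid is at (205,238), the jar mouth at (292,178) and the lock grip at (321,212), at the -y end of its track. 
Could be taken for the lid: red bar lid (255,280), yellow bar lid (201,288), flat grey lid (208,147) and tub top (390,143). I choose the grey one with the bar at (205,238), and a crop will check it.

```bash
python3 - <<'E'
from h import *
im=grab("top"); b=im["bgr"]
c=cv2.resize(b[140:270,180:350],None,fx=4.5,fy=4.5,interpolation=cv2.INTER_CUBIC); cv2.imwrite("pics/crop1.png",c)
s=grab("scene"); c=cv2.resize(s["bgr"][170:290,200:380],None,fx=4.4,fy=4.4,interpolation=cv2.INTER_CUBIC); cv2.imwrite("pics/crop2.png",c)
hsv=cv2.cvtColor(b,cv2.COLOR_BGR2HSV)
for p in [(265,165),(330,215),(220,240),(205,238),(195,240),(150,200)]: print(p,hsv[p[1],p[0]],b[p[1],p[0]])
E
```

```text
(265, 165) [ 22 103 189] [113 168 189]
(330, 215) [111  17 200] [200 191 187]
(220, 240) [ 15  20 127] [117 122 127]
(205, 238) [ 11  22 126] [115 119 126]
(195, 240) [ 14  25 154] [139 146 154]
(150, 200) [ 13 150 175] [ 72 117 175]
```

View pics/crop1.png

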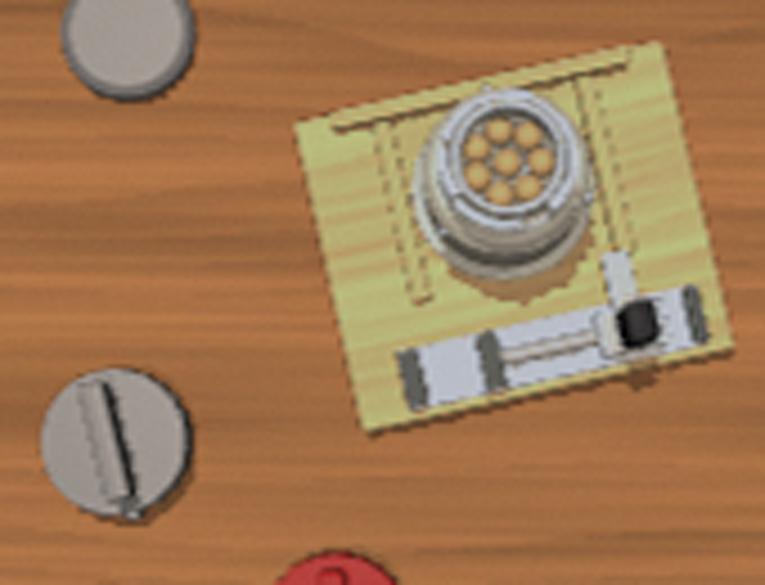

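View pics/crop2.png

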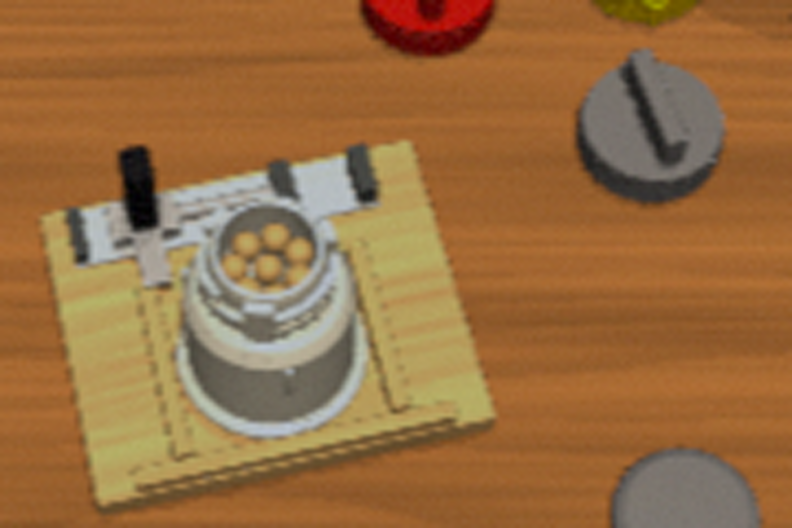

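The crops confirm the lid: grey ribbed cap with bar at crop (116,441), and its nub at (127,508), on the robot side. The board corners are at crop (298,123), (660,43), (733,350) and (368,432), the mouth at (508,158) and the grip top near (640,318).

```bash
python3 - <<'E'
from h import *
T=grab("top"); S=grab("scene")
c2=lambda x,y:(180+(x+.5)/4.5-.5,140+(y+.5)/4.5-.5)
# board
def big(m,n=1):
    cs,_=cv2.findContours(m.astype(np.uint8),cv2.RETR_EXTERNAL,cv2.CHAIN_APPROX_NONE); return sorted(cs,key=cv2.contourArea)[::-1][:n]
def roi(m,x0,y0,x1,y1):
    o=np.zeros_like(m); o[y0:y1,x0:x1]=m[y0:y1,x0:x1]; return o
yaws=[]
for n,im,box in(("top",T,(235,140,355,245)),("scene",S,(200,190,320,290))):
    h=cv2.cvtColor(im["bgr"],cv2.COLOR_BGR2HSV)
    m=roi((h[...,0]>=18)&(h[...,0]<=32)&(h[...,1]>50)&(h[...,2]>100),*box)
    r=cv2.convexHull(np.vstack([c for c in big(m,6) if cv2.contourArea(c)>15]))
    P=np.array([ray(im,*p,.02)[:2] for p in r[:,0].astype(float)])
    R=cv2.minAreaRect((P*1000).astype(np.float32)); print(n,"board",R)
    # black grip
    m=roi(h[...,2]<60,*( (310,195,335,225) if n=="top" else (225,200,240,225)))
    c=big(m)[0]; x,y,w,hh=cv2.boundingRect(c); print("grip bbox",x,y,w,hh,ray(im,x+w/2-.5,y+hh/2-.5,.09))
    # grey lid
    m=roi((h[...,1]<60)&(h[...,2]<220),*((180,215,230,262) if n=="top" else (325,178,370,218)))
    c=big(m)[0]; P=np.array([ray(im,*p,.0305)[:2] for p in c[:,0].astype(float)])*1000
    print("lid",cv2.minEnclosingCircle(P.astype(np.float32)),cv2.fitEllipse(c))
print("mouth top",ray(T,*c2(508,158),.153),"balls c", "scene",ray(S,200+268/4.4,170+250/4.4,.153))
print("corners",[ray(T,*c2(*p),.02)[:2].round(4).tolist() for p in((298,123),(660,43),(733,350),(368,432))])
print("grip top",ray(T,*c2(640,318),.101),"scene",ray(S,200+133/4.4,170+152/4.4,.101))
print("nub",ray(T,*c2(127,508),.01), "lid c",ray(T,*c2(116,440),.0305),"bar ends",ray(T,*c2(91,385),.0605),ray(T,*c2(118,500),.0605))
print("bar scene",ray(S,200+640/4.4,170+55/4.4,.0605),ray(S,200+680/4.4,170+148/4.4,.0605))
E
```

```text
top board ((592.3680419921875, 8.408859252929688), (211.2324676513672, 249.27577209472656), 13.595542907714844)
grip bbox 317 207 9 10 [ 0.52941347 -0.06589536  0.09      ]
lid ((451.5604248046875, 263.6092529296875), 49.311195373535156) ((205.27870178222656, 237.8409423828125), (31.749954223632812, 32.21240997314453), 84.92583465576172)
scene board ((599.0716552734375, 9.401275634765625), (213.3143768310547, 249.86830139160156), 13.641465187072754)
grip bbox 227 204 9 18 [ 0.54626543 -0.06641842  0.09      ]
lid ((459.6275329589844, 260.14129638671875), 59.02766418457031) ((347.3005065917969, 199.05691528320312), (30.82044792175293, 31.930431365966797), 148.1929473876953)
mouth top [0.62055937 0.0153122  0.153     ] balls c scene [0.62664031 0.01759167 0.153     ]
corners [[0.6645, 0.1505], [0.7202, -0.0878], [0.5178, -0.136], [0.4616, 0.1014]]
grip top [ 0.53200383 -0.0670523   0.101     ] scene [ 0.52760993 -0.0686026   0.101     ]
nub [0.41006353 0.25933809 0.01      ] lid c [0.45447325 0.26362908 0.0305    ] bar ends [0.48885278 0.27437991 0.0605    ] [0.41687655 0.25558984 0.0605    ]
bar scene [0.42678918 0.25749486 0.0605    ] [0.49908007 0.27776229 0.0605    ]
```

```bash
python3 - <<'E'
from h import *
out=[]
for n,box in(("top",(265,150,320,210)),("scene",(235,205,290,265))):
    im=grab(n); x0,y0,x1,y1=box; k=8
    c=cv2.resize(im["bgr"][y0:y1,x0:x1],None,fx=k,fy=k,interpolation=cv2.INTER_CUBIC)
    # overlay predicted circles for the guesses, radius 33 at z .153
    for P,col in(((.6235,.0165),(0,0,255)),):
        for r,z in((.033,.153),):
            q=np.array([proj(im,(P[0]+r*np.cos(a),P[1]+r*np.sin(a),z)) for a in np.linspace(0,6.28,60)])
            cv2.polylines(c,[((q-[x0,y0]+.5)*k-.5).astype(np.int32)],True,col,1)
    out.append(cv2.copyMakeBorder(c,0,480-c.shape[0],0,400-min(400,c.shape[1]),cv2.BORDER_CONSTANT)[:, :400] if c.shape[1]<400 else cv2.resize(c,(390,int(c.shape[0]*390/c.shape[1]))))
h=min(o.shape[0] for o in out); cv2.imwrite("pics/mouth.png",np.hstack([o[:h] for o in out])); print([o.shape for o in out])
E
```

```text
[(425, 390, 3), (425, 390, 3)]
```

View pics/mouth.png

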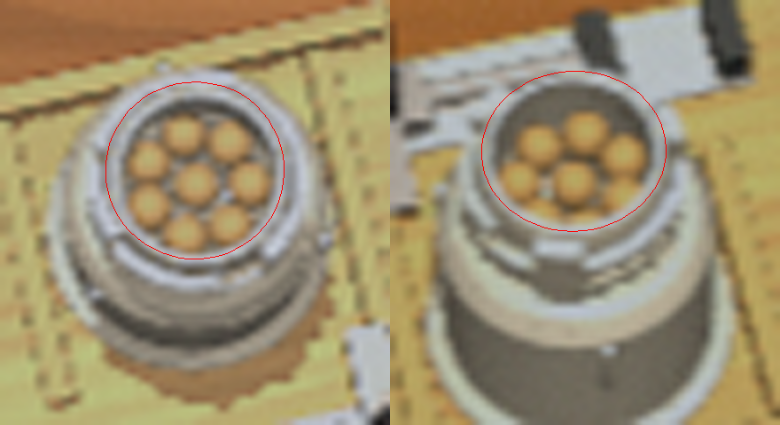

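The red 66 mm circle sits on the rim's outer edge in both views, centred at left (195,170) and right (573,151), give or take about 2 mm. That puts the jar axis at about (0.622, 0.016), the cradle yaw at 13.6° and the grip at (0.530, -0.067). The grip comes out 108 mm to the -x side and 59 mm to the -y side of the jar, as described. The lid is at about (0.453, 0.265), bar at 14.6°, yaw about 194.5°. Next I hover over the grip.

move_arm(
  targets="0 286 -588 0 39; 0 286 -588 0 39; 0 286 -588 0 39; 0 286 -588 0 39; 0 286 -588 0 39; 0 286 -588 0 39; 0 286 -588 0 39; 0 286 -588 0 39",
)

```text
time: 1.2
tcp_pos: [0.4193, 0.1591, 0.4048]
tool_rot: [-3.142, 0.0, -2.899]
contact_force: [0.7, 0.5, 0.2]
opening: 1.001
grasp_force: 0.0
```

```bash
python3 - <<'E'
from h import *
s=bot.observe(); print({k:np.round(s[k],3).tolist() for k in("time","q","tcp_pos","tool_rot")})
E
```

```text
{'time': 1.2, 'q': [-0.25, 0.535, -0.303, 1.916, 0.232, 0.724, 1.126], 'tcp_pos': [0.419, 0.159, 0.405], 'tool_rot': [-3.142, 0.0, -2.899]}
```

move_arm(
  targets="0 111 -226 0 0; 0 111 -226 0 0; 0 111 -226 0 0; 0 111 -226 0 0; 0 111 -226 0 0; 0 111 -226 0 0; 0 111 -226 -40 0; 0 111 -226 -40 0",
)

```text
time: 2.0
tcp_pos: [0.529, -0.0652, 0.3617]
tool_rot: [3.14, -0.005, -2.899]
contact_force: [-0.4, -0.1, 0.9]
opening: 0.998
grasp_force: 0.0
```

```bash
python3 - <<'E'
from h import *
o=[]
for n,b in(("top",(250,140,390,270)),("scene",(180,130,320,260))):
    im=grab(n); o.append(cv2.resize(im["bgr"][b[1]:b[3],b[0]:b[2]],(400,371)))
cv2.imwrite("pics/hov.png",np.hstack(o)); print(bot.observe()["tcp_pos"])
E
```

```text
[ 0.52979212 -0.0646479   0.36521224]
```

View pics/hov.png

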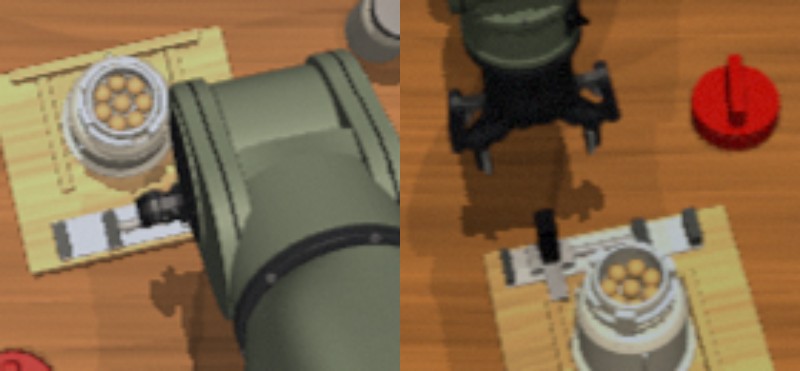

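The gripper stands over the grip, with fingers at right-panel (485,160) and (592,145) and the grip between them at (546,235). I'll descend and close.

move_arm(
  targets="0 0 0 -50 0; 0 0 0 -100 0; 0 0 0 -122 0; 0 0 0 -122 0; 1 0 0 -122 0; 1 0 0 -122 0; 1 0 0 -122 0; 1 0 0 -122 0",
)

```text
time: 2.9
tcp_pos: [0.5299, -0.065, 0.2437]
tool_rot: [-3.141, 0.001, -2.899]
contact_force: [0.5, 0.2, -0.8]
opening: 0.331
grasp_force: 0.0
```

move_arm(
  targets="1 0 0 0 0; 1 0 0 0 0; 1 0 0 0 0; 1 -4 17 0 0; 1 -8 34 0 0; 1 -12 51 0 0; 1 -14 58 0 0; 1 -14 58 0 0",
)

```text
time: 3.7
tcp_pos: [0.516, -0.0077, 0.2435]
tool_rot: [-3.139, 0.001, -2.9]
contact_force: [1.9, -8.6, 11.2]
opening: 0.226
grasp_force: 60.7
```

move_arm(
  targets="1 -1 5 0 0; 1 -2 8 0 0; 1 -3 11 0 0; 1 -3 12 0 0; 1 -3 12 0 0",
)

```text
time: 4.2
tcp_pos: [0.515, -0.0044, 0.2436]
tool_rot: [-3.126, 0.002, -2.909]
contact_force: [27.4, -77.5, -2.5]
opening: 0.226
grasp_force: 60.1
```

77 N at about 62 mm of travel, so I'll ease off and look before deciding.

move_arm(
  targets="1 2 -7 0 0; 1 2 -8 0 0; 1 2 -8 0 0",
)

```text
time: 4.5
tcp_pos: [0.5157, -0.0068, 0.2436]
tool_rot: [-3.135, 0.002, -2.904]
contact_force: [9.5, -30.3, 8.6]
opening: 0.222
grasp_force: 63.3
```

```bash
python3 - <<'E'
from h import *
o=[]
for n,b in(("top",(240,150,340,250)),("scene",(190,150,290,250))):
    im=grab(n); o.append(cv2.resize(im["bgr"][b[1]:b[3],b[0]:b[2]],(400,400),interpolation=cv2.INTER_CUBIC))
cv2.imwrite("pics/lock.png",np.hstack(o)); s=bot.observe(); print(s["tcp_pos"],s["contact_force"])
E
```

```text
[ 0.5157298  -0.00670393  0.2435915 ] [  9.94899112 -30.09410167   7.34876532]
```

View pics/lock.png

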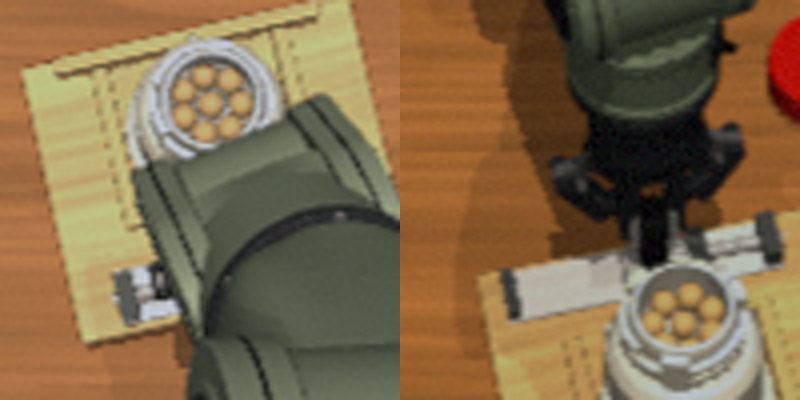

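The carriage has moved most of the way: in the right panel the fingers are at (655,235) and the middle stop block at (705,245). I'll compute where the carriage should meet the stop, using the clear earlier pictures.

```bash
python3 - <<'E'
from h import *
T=grab("top");S=grab("scene")
a=np.radians(13.6); ex=np.array([np.cos(a),np.sin(a)]); ey=np.array([-np.sin(a),np.cos(a)]); J=np.array([.622,.016])
def rel(im,u,v,z): d=ray(im,u,v,z)[:2]-J; return (1000*np.array([d@ex,d@ey])).round(1)
c2=lambda x,y:(180+x/4.5-.4,140+y/4.5-.4); s2=lambda x,y:(200+x/4.4-.4,170+y/4.4-.4)
for z in(.03,.036): print("block edge top",rel(T,*c2(501,362),z),"carriage L/R edge",rel(T,*c2(597,335),z),rel(T,*c2(662,318),z),"scene block edge",rel(S,*s2(272,180),z))
print("tcp now",(lambda d:(d@ex*1000,d@ey*1000))(np.array(bot.observe()["tcp_pos"][:2])-J), "old grip",rel(T,*c2(640,318),.101))
h0=cv2.imread("pics/scene0.png")
# carriage edges now in scene view (light, low-saturation run along track line)
for n,im in(("scene",S),("top",T)):
    row=[]
    for y in range(-110,100,4):
        P=J+ex*-.108+ey*y/1000; u,v=proj(im,(*P,.03)); row.append((y,im["bgr"][int(round(v)),int(round(u))].tolist()))
    print(n,row)
E
```

```text
block edge top [-111.2   26.3] carriage L/R edge [-108.   -38.2] [-106.7  -81.7] scene block edge [-115.7   26.4]
block edge top [-111.4   26.5] carriage L/R edge [-108.3  -37.6] [-107.   -80.9] scene block edge [-112.1   25.7]
tcp now (np.float64(-108.6480928451468), np.float64(2.910596324677246)) old grip [-107.   -59.5]
scene [(-110, [66, 107, 138]), (-106, [61, 73, 78]), (-102, [69, 74, 74]), (-98, [127, 135, 142]), (-94, [162, 175, 183]), (-90, [164, 176, 184]), (-86, [162, 172, 182]), (-82, [165, 175, 184]), (-78, [165, 176, 183]), (-74, [162, 173, 182]), (-70, [166, 178, 184]), (-66, [166, 177, 183]), (-62, [165, 176, 182]), (-58, [164, 176, 182]), (-54, [165, 177, 184]), (-50, [166, 178, 183]), (-46, [161, 173, 179]), (-42, [152, 164, 171]), (-38, [153, 164, 170]), (-34, [151, 162, 169]), (-30, [152, 164, 171]), (-26, [150, 158, 167]), (-22, [136, 144, 150]), (-18, [128, 136, 142]), (-14, [126, 135, 140]), (-10, [34, 35, 36]), (-6, [13, 13, 14]), (-2, [4, 0, 0]), (2, [6, 3, 8]), (6, [10, 7, 12]), (10, [37, 42, 41]), (14, [149, 170, 168]), (18, [141, 151, 158]), (22, [116, 125
[... 847 characters left out ...]
8]), (-30, [66, 82, 77]), (-26, [68, 82, 78]), (-22, [69, 83, 80]), (-18, [70, 85, 81]), (-14, [68, 83, 79]), (-10, [66, 80, 75]), (-6, [64, 77, 73]), (-2, [61, 74, 70]), (2, [52, 61, 57]), (6, [39, 37, 39]), (10, [34, 32, 32]), (14, [42, 46, 44]), (18, [66, 77, 74]), (22, [64, 75, 72]), (26, [59, 72, 70]), (30, [85, 103, 99]), (34, [130, 157, 151]), (38, [126, 150, 144]), (42, [118, 143, 137]), (46, [88, 108, 102]), (50, [52, 60, 58]), (54, [56, 57, 59]), (58, [92, 94, 97]), (62, [54, 53, 53]), (66, [168, 172, 170]), (70, [181, 188, 187]), (74, [164, 171, 178]), (78, [97, 102, 104]), (82, [86, 90, 90]), (86, [88, 90, 92]), (90, [148, 148, 145]), (94, [167, 183, 188]), (98, [109, 165, 192])]
```

At the stop, the carriage edge (about 25 mm) meets the block edge (26 mm). Free travel was 64 mm, so the lock started a few mm in. I'll release, lift and move to the lid.

move_arm(
  targets="0 0 0 0 0; 0 0 0 0 0; 0 0 0 0 0; 0 0 0 50 0; 0 0 0 100 0; 0 0 0 150 0; 0 -12 40 150 1; 0 -24 85 150 1",
)

```text
time: 5.5
tcp_pos: [0.4904, 0.0821, 0.3938]
tool_rot: [-3.141, 0.002, -2.884]
contact_force: [0.3, 1.3, 0.6]
opening: 0.997
grasp_force: 0.0
```

move_arm(
  targets="0 -38 183 0 0; 0 -38 183 0 0; 0 -38 183 0 0; 0 -38 183 0 0; 0 -38 183 0 0; 0 -38 183 0 0",
)

```text
time: 6.1
tcp_pos: [0.4523, 0.2655, 0.3925]
tool_rot: [-3.141, -0.0, -2.88]
contact_force: [1.0, -0.3, -0.2]
opening: 1.002
grasp_force: 0.0
```

```bash
python3 - <<'E'
from h import *
s=bot.observe(); print(s["tcp_pos"],s["tool_rot"],s["contact_force"],s["opening"])
T=grab("top");S=grab("scene")
o=[]
for im,b in((T,(250,160,340,250)),(S,(300,130,390,220)),(S,(200,180,290,270))):
    o.append(cv2.resize(im["bgr"][b[1]:b[3],b[0]:b[2]],(266,266),interpolation=cv2.INTER_CUBIC))
cv2.imwrite("pics/l2.png",np.hstack(o))
E
```

```text
[0.45234671 0.26554357 0.39254535] [-3.14127610e+00 -3.68637246e-04 -2.87962406e+00] [ 1.02048265 -0.33536163 -0.17932934] 1.0020287753423331
```

View pics/l2.png

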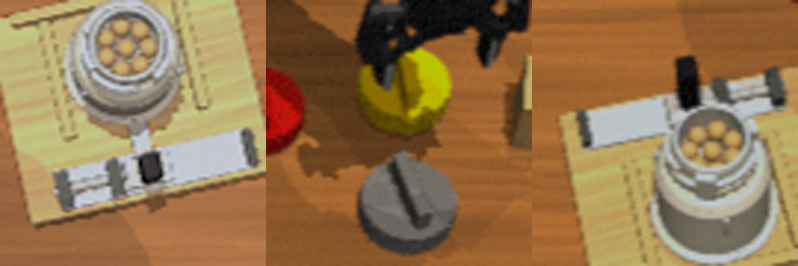

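The carriage is now up against the middle block (left panel (118,178)), so the lock is at its stop. The lid is unmoved. Down to the bar.

move_arm(
  targets="0 0 0 -50 0; 0 0 0 -100 0; 0 0 0 -150 0; 0 0 0 -170 0; 0 0 0 -185 0; 0 0 0 -185 0; 1 0 0 -185 0; 1 0 0 -185 0",
)

```text
time: 7.0
tcp_pos: [0.4531, 0.2648, 0.2087]
tool_rot: [3.141, 0.001, -2.882]
contact_force: [-0.1, -0.2, 0.4]
opening: 0.695
grasp_force: 0.0
```

move_arm(
  targets="1 0 0 0 0; 1 0 0 0 0; 1 0 0 0 0; 1 0 0 0 0; 1 0 0 0 0; 1 0 0 0 0",
)

```text
time: 7.6
tcp_pos: [0.4528, 0.2651, 0.2082]
tool_rot: [-3.142, 0.001, -2.881]
contact_force: [-1.9, -0.9, 10.6]
opening: 0.172
grasp_force: 59.5
```

move_arm(
  targets="1 0 0 40 0; 1 0 0 90 0; 1 0 0 140 0; 1 0 0 190 0; 1 0 0 210 0; 1 28 -41 210 -8; 1 56 -82 210 -16; 1 84 -123 210 -24",
)

```text
time: 8.4
tcp_pos: [0.5374, 0.1403, 0.4181]
tool_rot: [-3.142, 0.0, 2.978]
contact_force: [0.6, 0.4, -1.6]
opening: 0.176
grasp_force: 59.0
```

move_arm(
  targets="1 28 -41 0 -7; 1 56 -82 0 -7; 1 85 -125 0 -7; 1 85 -125 0 -7; 1 85 -125 0 -7; 1 85 -125 0 -7",
)

```text
time: 9.0
tcp_pos: [0.6214, 0.018, 0.4177]
tool_rot: [3.141, -0.001, 2.862]
contact_force: [-0.0, 0.2, -1.4]
opening: 0.176
grasp_force: 59.0
```

```bash
python3 - <<'E'
from h import *
s=bot.observe(); print(s["tcp_pos"],s["tool_rot"],s["opening"])
o=[]
for n,b in (("top",(230,110,350,230)),("scene",(200,160,320,280))):
    im=grab(n); p=im["bgr"].copy()
    c=cv2.resize(p[b[1]:b[3],b[0]:b[2]],(396,396),interpolation=cv2.INTER_CUBIC); k=3.3
    x,y,z=s["tcp_pos"]; zt=z-.2082+.0305
    for zz,col in((zt,(0,0,255)),(zt-.0305,(0,255,255))):
        q=np.array([proj(im,(x+.047*np.cos(t),y+.047*np.sin(t),zz)) for t in np.linspace(0,6.28,80)])
        cv2.polylines(c,[((q-b[:2]+.5)*k-.5).astype(np.int32)],True,col,1)
    o.append(c)
cv2.imwrite("pics/held.png",np.hstack(o))
E
```

```text
[0.62136215 0.01800019 0.41770064] [ 3.14119651e+00 -5.75396490e-04  2.86195092e+00] 0.1763140483947069
```

View pics/held.png

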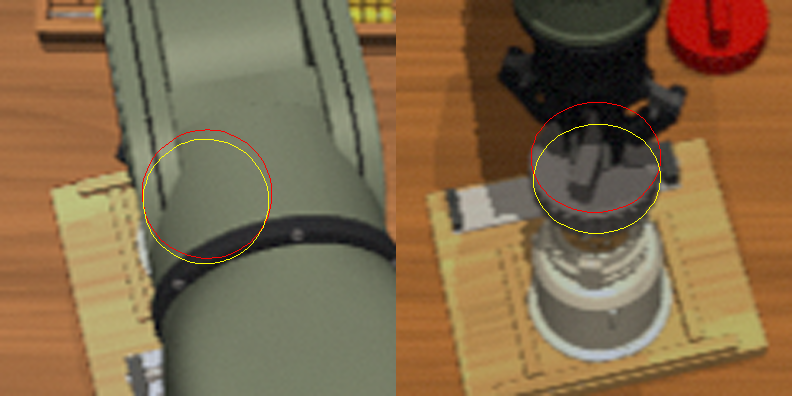

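The held lid matches the predicted rings in the scene view (right panel, edges x 531 to 661, bottom y about 234), so it is centred in the grip and over the jar. Now down slowly.

move_arm(
  targets="1 1 0 -25 0; 1 1 0 -45 0; 1 1 0 -54 0; 1 1 0 -57 0; 1 1 0 -60 0; 1 1 0 -60 0",
)

```text
time: 9.7
tcp_pos: [0.6228, 0.0172, 0.3581]
tool_rot: [3.141, 0.001, 2.861]
contact_force: [-0.2, -0.4, -1.6]
opening: 0.173
grasp_force: 59.1
```

move_arm(
  targets="1 0 0 -2 0; 1 0 0 -4 0; 1 0 0 -4 0",
)

```text
time: 10.0
tcp_pos: [0.6227, 0.017, 0.3536]
tool_rot: [-3.141, -0.0, 2.861]
contact_force: [0.2, -0.5, -0.6]
opening: 0.173
grasp_force: 59.1
```

move_arm(
  targets="1 0 0 -1 0; 1 0 0 -2 0; 1 0 0 -3 0; 1 0 0 -3 0",
)

```text
time: 10.4
tcp_pos: [0.6227, 0.0171, 0.3512]
tool_rot: [3.141, 0.0, 2.861]
contact_force: [-2.9, 0.5, 8.4]
opening: 0.178
grasp_force: 60.5
```

Contact is 36 mm above the mouth, so the lid is on top of the thread. I'll open slightly to free it so it can centre itself.

move_arm(
  targets="0.78 0 0 0 0; 0.78 0 0 0 0; 0.78 0 0 0 0; 0.78 0 0 0 0; 0.78 0 0 0 0",
)

```text
time: 10.9
tcp_pos: [0.6227, 0.0171, 0.3506]
tool_rot: [-3.141, 0.0, 2.861]
contact_force: [-0.2, -0.1, 0.6]
opening: 0.218
grasp_force: 0.0
```

```bash
cat > lid.py <<'E'
from h import *
# cap outline in scene view: lower edge & sides of the grey cap, turned into axis position
im=grab("scene"); s=bot.observe(); print(np.round(s["tcp_pos"],4),np.round(np.degrees(s["tool_rot"]),1),np.round(s["contact_force"],1),round(s["opening"],3))
h=cv2.cvtColor(im["bgr"],cv2.COLOR_BGR2HSV); m=((h[...,1]<60)&(h[...,2]<150)&(h[...,2]>45)).astype(np.uint8)
cu,cv=proj(im,(.6225,.017,.17))
for dv in range(-8,24,2):
    v=int(cv+dv); r=np.where(m[v,int(cu)-32:int(cu)+33])[0]; 
    if len(r): print(v,r.min()+int(cu)-32,r.max()+int(cu)-32,end="; ")
col=im["bgr"][int(cv)-8:int(cv)+40,int(cu)].mean(1).astype(int); print("\ncol",int(cu),int(cv)-8,col.tolist())
for z in(.153,.149,.145,.141): print(z,np.round(proj(im,(.6225+.047,.017,z)),1),end=" ")
E
python3 lid.py
```

```text
[0.6227 0.0171 0.3506] [-180.    -0.   163.9] [0.1 0.3 0.1] 0.219
214 237 260; 216 228 285; 218 229 277; 220 229 277; 222 229 278; 224 230 278; 226 230 278; 228 228 278; 230 242 278; 232 242 279; 234 242 279; 236 242 280; 238 242 276; 240 242 274; 242 242 280; 244 242 280; 
col 260 214 [49, 50, 49, 46, 55, 88, 90, 89, 89, 84, 76, 71, 59, 48, 41, 50, 61, 69, 72, 83, 92, 89, 88, 92, 101, 100, 57, 49, 50, 51, 53, 72, 79, 100, 181, 184, 166, 160, 157, 155, 108, 100, 102, 102, 100, 101, 103, 103]
0.153 [260.4 241.8] 0.149 [260.5 242.6] 0.145 [260.5 243.3] 0.141 [260.5 244.1]
```

move_arm(
  targets="0.8 0 0 0 6; 0.8 0 0 0 12; 0.8 0 0 0 18; 0.8 0 0 0 24; 0.8 0 0 0 30; 0.8 0 0 0 36; 0.8 0 0 0 40; 0.8 0 0 0 40",
)

```text
time: 11.75
tcp_pos: [0.6227, 0.0169, 0.3507]
tool_rot: [-3.142, 0.0, -2.723]
contact_force: [0.8, -0.0, 0.6]
opening: 0.204
grasp_force: 0.0
```

```bash
python3 lid.py
```

```text
[0.6227 0.0169 0.3506] [ 180.    -0.  -156.2] [ 0.3 -0.6 -0. ] 0.197
214 260 281; 216 229 285; 218 229 277; 220 230 277; 222 230 277; 224 231 278; 226 232 278; 228 228 278; 230 243 278; 232 242 279; 234 242 279; 236 242 280; 238 242 279; 240 242 279; 242 242 280; 244 242 280; 
col 260 214 [47, 49, 50, 48, 54, 74, 92, 91, 91, 88, 75, 64, 52, 40, 38, 47, 69, 75, 89, 91, 92, 88, 93, 92, 89, 98, 98, 71, 50, 55, 54, 53, 62, 102, 181, 189, 172, 163, 163, 157, 108, 101, 104, 103, 106, 105, 102, 104]
0.153 [260.4 241.8] 0.149 [260.5 242.6] 0.145 [260.5 243.3] 0.141 [260.5 244.1]
```

move_arm(
  targets="0.8 0 0 0 4; 0.8 0 0 0 4; 0.8 0 0 0 4",
)

```text
time: 12.1
tcp_pos: [0.6227, 0.0171, 0.3506]
tool_rot: [3.142, -0.0, -2.657]
contact_force: [0.7, 1.0, 0.0]
opening: 0.199
grasp_force: 0.1
```

```bash
python3 lid.py | grep -A1 col; python3 lid.py | head -1
```

```text
col 260 214 [46, 47, 50, 49, 54, 72, 90, 94, 91, 88, 81, 66, 53, 40, 41, 45, 70, 77, 90, 89, 90, 90, 91, 93, 97, 98, 97, 77, 56, 49, 47, 49, 66, 100, 183, 186, 176, 164, 161, 157, 110, 102, 103, 103, 103, 103, 104, 104]
0.153 [260.4 241.8] 0.149 [260.5 242.6] 0.145 [260.5 243.3] 0.141 [260.5 244.1] 
[0.6227 0.0171 0.3506] [-180.    -0.  -152.2] [-0.5 -0.1 -1.1] 0.2
```

move_arm(
  targets="0.8 0 0 0 4; 0.8 0 0 0 4; 0.8 0 0 0 4",
)

```text
time: 12.5
tcp_pos: [0.6227, 0.017, 0.3507]
tool_rot: [-3.142, 0.0, -2.587]
contact_force: [0.2, 0.5, 1.4]
opening: 0.206
grasp_force: 0.4
```

```bash
python3 lid.py | grep -A1 col
```

```text
col 260 214 [29, 47, 53, 47, 47, 75, 90, 92, 86, 81, 68, 47, 37, 40, 54, 74, 81, 91, 92, 93, 92, 91, 92, 94, 97, 99, 103, 56, 50, 48, 49, 58, 76, 103, 183, 187, 175, 161, 161, 155, 110, 104, 103, 101, 103, 103, 101, 101]
0.153 [260.4 241.8] 0.149 [260.5 242.6] 0.145 [260.5 243.3] 0.141 [260.5 244.1]
```

Feel the lid height by lowering the fingertips; contact would come after about 5 mm if the lid has not dropped, and about 14 mm if it has.

move_arm(
  targets="0.8 0 0 -2 0; 0.8 0 0 -4 0; 0.8 0 0 -5 0; 0.8 0 0 -6 0; 0.8 0 0 -6 0",
)

```text
time: 13.05
tcp_pos: [0.6227, 0.0171, 0.3445]
tool_rot: [3.142, -0.0, -2.585]
contact_force: [0.8, 0.1, -0.1]
opening: 0.203
grasp_force: 1.0
```

move_arm(
  targets="0.8 0 0 -1 0; 0.8 0 0 -2 0; 0.8 0 0 -3 0; 0.8 0 0 -3 0",
)

```text
time: 13.45
tcp_pos: [0.6227, 0.017, 0.3416]
tool_rot: [-3.142, -0.0, -2.585]
contact_force: [0.2, 1.0, -0.2]
opening: 0.204
grasp_force: 1.1
```

```bash
python3 - <<'E'
from h import *
im=grab("scene"); b=(210,185,310,260)
cv2.imwrite("pics/drop.png",cv2.resize(im["bgr"][b[1]:b[3],b[0]:b[2]],None,fx=7,fy=7,interpolation=cv2.INTER_CUBIC))
for dz in(.0355,.0265): # cap top front edge, and rim front edge
    zb=.153+dz; print(dz,[np.round(proj(im,(.6225+r,.017,zb+o)),1).tolist() for r,o in((.047,-.015),(.047,-.0455))])
E
```

```text
0.0355 [[260.2, 237.9], [260.5, 243.7]]
0.0265 [[260.3, 239.6], [260.6, 245.4]]
```

View pics/drop.png

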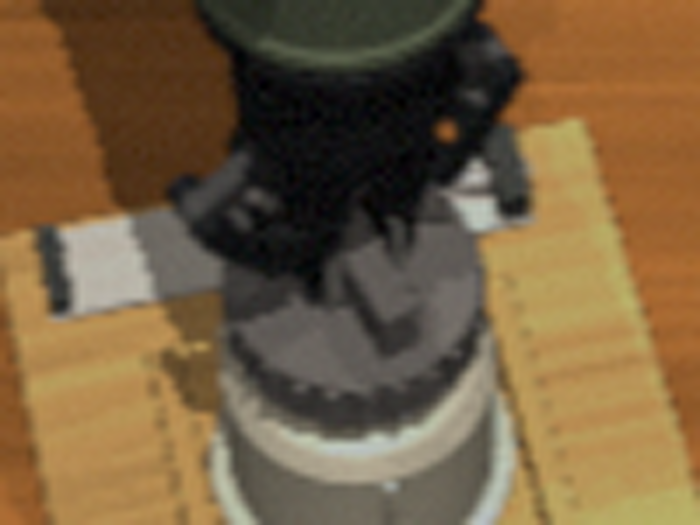

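The lid is level and low on the neck (cap front edge at picture (365,390), shoulder just below the skirt). The fingertips passed the undropped contact height freely. A bit deeper to confirm.

move_arm(
  targets="0.8 0 0 -1 0; 0.8 0 0 -2 0; 0.8 0 0 -3 0; 0.8 0 0 -3 0",
)

```text
time: 13.9
tcp_pos: [0.6227, 0.0171, 0.3386]
tool_rot: [-3.141, 0.0, -2.585]
contact_force: [0.3, 0.1, 1.8]
opening: 0.2
grasp_force: 2.0
```

Dropped. Now clockwise, loosely straddled.

move_arm(
  targets="0.8 0 0 1 -6; 0.8 0 0 0 -12; 0.8 0 0 0 -18; 0.8 0 0 0 -24; 0.8 0 0 -1 -30; 0.8 0 0 -1 -36; 0.8 0 0 -2 -42; 0.8 0 0 -2 -48",
)

```text
time: 14.7
tcp_pos: [0.6227, 0.017, 0.3366]
tool_rot: [-3.141, 0.0, 2.857]
contact_force: [0.3, 0.3, -0.7]
opening: 0.2
grasp_force: 0.2
```

move_arm(
  targets="0.8 0 0 0 -6; 0.8 0 0 0 -12; 0.8 0 0 -1 -17; 0.8 0 0 -1 -22; 0.8 0 0 -1 -26; 0.8 0 0 -1 -26",
)

```text
time: 15.3
tcp_pos: [0.6227, 0.0172, 0.3356]
tool_rot: [-3.141, -0.0, 2.406]
contact_force: [0.6, -0.3, -0.2]
opening: 0.198
grasp_force: 0.0
```

```bash
python3 - <<'E'
from h import *
s=bot.observe(); print(np.round(s["tcp_pos"],4),np.degrees(s["tool_rot"]).round(1),np.round(s["contact_force"],1),np.round(s["moment"],2),s["opening"],np.round(s["q"],2))
E
```

```text
[0.6227 0.0172 0.3356] [-180.    -0.   137.9] [ 0.6 -0.3 -0.2] [ 0.01  0.04 -0.02] 0.198263227007216 [-0.07  0.86 -0.02  1.38  0.02  0.9   0.74]
```

move_arm(
  targets="0.8 0 0 0 -3; 0.8 0 0 0 -6; 0.8 0 0 0 -8; 0.8 0 0 0 -8",
)

```text
time: 15.7
tcp_pos: [0.6227, 0.0169, 0.3356]
tool_rot: [-3.141, 0.0, 2.268]
contact_force: [-0.5, -2.3, -1.1]
opening: 0.199
grasp_force: 12.3
```

```bash
cat > st.py <<'E'
from h import *
s=bot.observe(); print(np.round(s["tcp_pos"],4),np.degrees(s["tool_rot"]).round(1),np.round(s["contact_force"],1),np.round(s["moment"],2),s["opening"])
E
python3 st.py
```

```text
[0.6227 0.0169 0.3356] [-180.    0.  130.] [-0.5 -2.3 -1.1] [-0.35 -0.03  0.41] 0.1991861440734425
```

move_arm(
  targets="0.8 0 0 0 -2; 0.8 0 0 0 -4; 0.8 0 0 0 -4",
)

```text
time: 16.0
tcp_pos: [0.6227, 0.017, 0.3356]
tool_rot: [-3.141, 0.0, 2.197]
contact_force: [-0.1, -3.4, -1.1]
opening: 0.202
grasp_force: 47.2
```

```bash
python3 st.py
```

```text
[0.6227 0.017  0.3356] [-180.     0.   125.9] [-0.1 -3.4 -1.1] [-0.75 -0.16  1.55] 0.2018473670897886
```

The turning moment has risen to 1.5 N m, so the lid is on its stop at the expected angle (tool 126° plus play ≈ 133°). I'll ease off within the play, open and lift.

move_arm(
  targets="0.8 0 0 0 5; 0.5 0 0 0 6; 0 0 0 0 6; 0 0 0 0 6; 0 0 0 20 6; 0 0 0 60 6; 0 0 0 110 6; 0 -20 40 130 6",
)

```text
time: 16.8
tcp_pos: [0.6037, 0.0533, 0.4694]
tool_rot: [3.139, 0.005, 2.294]
contact_force: [-0.1, 1.4, -0.3]
opening: 0.998
grasp_force: 0.0
```

move_arm(
  targets="0 -50 50 0 0; 0 -80 100 0 0; 0 -110 150 0 0; 0 -140 200 0 0; 0 -160 250 0 0; 0 -160 250 0 0",
)

```text
time: 17.4
tcp_pos: [0.4413, 0.3088, 0.466]
tool_rot: [3.141, -0.0, 2.301]
contact_force: [0.4, 0.9, 0.5]
opening: 1.0
grasp_force: 0.0
```

```bash
python3 st.py; python3 - <<'E'
from h import *
for n in("top","scene"):
    im=grab(n); g=im["bgr"]
    k=6;u,v=map(int,proj(im,(.622,.016,.16))); c=cv2.resize(g[v-30:v+30,u-30:u+30],None,fx=k,fy=k,interpolation=cv2.INTER_CUBIC); cv2.imwrite(f"pics/end_{n}.png",c)
    h=cv2.cvtColor(g,cv2.COLOR_BGR2HSV); m=np.zeros(g.shape[:2],np.uint8); m[v-30:v+30,u-30:u+30]=((h[...,1]<50)&(h[...,2]>70)&(h[...,2]<165))[v-30:v+30,u-30:u+30]
    cs,_=cv2.findContours(m,cv2.RETR_EXTERNAL,cv2.CHAIN_APPROX_NONE); q=max(cs,key=cv2.contourArea); print(n,cv2.fitEllipse(q))
    for dz in(.0355,.0265,.021):
        zt=.153+dz-.015; c0=ray(im,*cv2.fitEllipse(q)[0],zt); P=np.array([ray(im,*p,zt)[:2] for p in q[:,0].astype(float)],np.float32)*1000
        print(dz,c0.round(4),cv2.minEnclosingCircle(P))
E
```

```text
[0.4413 0.3088 0.466 ] [180.   -0.  131.8] [0.4 0.9 0.5] [-0.03 -0.02  0.04] 0.9998482543861796
top ((293.5924987792969, 182.42312622070312), (32.090797424316406, 39.4510498046875), 26.95876121520996)
0.0355 [0.5973 0.0129 0.1735] ((603.6895141601562, 12.117032051086426), 58.126163482666016)
0.0265 [0.5986 0.0126 0.1645] ((605.05810546875, 11.847901344299316), 58.65443801879883)
0.021 [0.5994 0.0124 0.159 ] ((605.8944702148438, 11.683362007141113), 58.977256774902344)
scene ((262.5263671875, 229.7557373046875), (42.750343322753906, 52.89041519165039), 30.89409637451172)
0.0355 [0.6466 0.0224 0.1735] ((636.775634765625, 19.947933197021484), 85.6089859008789)
0.0265 [0.6416 0.0221 0.1645] ((631.6653442382812, 19.685359954833984), 86.30350494384766)
0.021 [0.6385 0.022  0.159 ] ((628.5424194335938, 19.524900436401367), 86.72796630859375)
```

```bash
python3 - <<'E'
from h import *
im=grab("top"); u,v=proj(im,(.6225,.017,.174)); u0,v0=int(u)-14,int(v)-14
c=cv2.resize(im["bgr"][v0:v0+28,u0:u0+28],None,fx=8,fy=8,interpolation=cv2.INTER_CUBIC)
L=cv2.createLineSegmentDetector().detect(cv2.cvtColor(c,cv2.COLOR_BGR2GRAY))[0][:,0]
for l in L:
    p,q=[ray(im,(l[i]+.5)/8-.5+u0,(l[i+1]+.5)/8-.5+v0,.189)[:2] for i in(0,2)]
    d=q-p
    if np.hypot(*d)>.03: print(p.round(4),q.round(4),round(np.hypot(*d)*1000),np.degrees(np.arctan2(d[1],d[0])).round(1)%180)
s=grab("scene"); print([(z,np.round(proj(s,(.6695,.017,.153+z-.015))[1],1)) for z in(.0355,.021)]); print(s["bgr"][214:254,260].mean(1).astype(int).tolist())
E
```

```text
[0.5916 0.0354] [ 0.6402 -0.0126] 68 135.3
[ 0.6501 -0.0046] [0.6267 0.018 ] 33 136.0
[ 0.6336 -0.0117] [0.5883 0.0329] 64 135.4
[(0.0355, np.float64(237.9)), (0.021, np.float64(240.7))]
[118, 110, 111, 115, 116, 118, 122, 120, 106, 76, 51, 49, 47, 53, 69, 94, 119, 119, 119, 117, 119, 120, 120, 119, 120, 122, 120, 111, 60, 54, 56, 52, 58, 81, 116, 187, 180, 163, 162, 157]
```

The bar lies at 135° (mark at 133.6°), the cap edge is about 2 px lower than when it lay on top, and the arm is clear.

```bash
python3 -c "
from rig import bot
print(bot.sign_off())"
```

```text
the job is handed in; nothing more can be done
None
```

I handed the job in at about 17.5 s. By my measurements, the lock is at its end stop and the lid is tight, about 2° from its mark, and released; I never reached for the other loose things, and no verdict came back.

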